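Fit a filter cartridge past the sprung flap of a water purifier

ROBOT

A 6-joint arm with a two-finger parallel gripper is mounted at the origin on a cart in front of the work surface, level with it; the furniture and walls round the work are solid. World frame = base frame: x ahead of the robot, y to its left, z up, the work surface at z = 0. Lengths are in m, angles in degrees, forces in N, time in s.
With the tool pointing down it reaches from about 0.375 to 0.9 m from the base axis. Payload 3.1 kg.
Tool frame: the origin (TCP) lies between the finger pads; the fingertips stand 11 mm ahead of it and the grasp point (between the pads) lies 8 mm behind it; x points along the fingers, y is the direction in which the jaws open and shut, and the axes are right-handed (so a half turn about x gives the same grasp; the last joint's range is limited). The gripper opens to 87 mm and grips with 3 to 60 N. Pads are 19 mm wide; open, the fingers measure 117 mm over their backs; the gripper's body (75 mm by 190 mm) begins 51 mm behind the grasp point.
Start: joints at [56.007, 30.224, 82.088, -0, 67.689, -10.227], TCP at [0.252, 0.572, 0.234] pointing down, gripper open.
Joint ranges: [-176.69, 176.69], [-43.24, 126.21], [12.49, 139.97], [-82, 262], [0, 151.66], [-163.58, 163.58]. Speed limits (degrees/s): [159.86, 159.86, 180, 180, 180, 180].

INTERFACE

Orientations are given as a 3x3 rotation matrix whose columns are the frame's x, y, z axes.
In Python, from rig import bot gives the robot as it stands.
- The arm moves only by the shell command python3 -m inch 'ROWS' [OPENING]. ROWS is a JSON object of lists of equal length, an entry for each row: "dp": the shift along the tool's x, y, z in mm, a list of three; "yaw": the turn about the tool's x in degrees. In form: {"dp": [[tx, ty, tz], ...], "yaw": [yaw, ...]}. A call has 1 to 20 rows; each row shifts and turns the commanded pose from where the row before left it, along the tool's axes as they then stand; what a row does not reach is not made up. A row lasts 1/12 s, in which the tool goes at most 41.7 mm and 7.16 degrees, less where a joint would pass 70% of its speed; a pose out of reach is approached as far as the arm can. A call is refused whole if a number of a shift passes 41.7 or a number of a turn 7.16, either way. A call with a gripper value outside its range is refused whole. OPENING is the finger opening in mm, from 0 to 87, set as the call begins (- or left out, the last holds). The fingers move at their own pace and stop on an object; the grip force is fixed at half the most. Time passes only in rows, so rows that do not move let the fingers close. It gives the time, the measured TCP pose, the force and the opening at its end, in the units of the state.
- bot.read_state(): the state, without advancing time (a new reading comes with each control period).
- bot.capture(name): name is "scene" or "side" or "wrist"; returns a dict with "color" (384x512x3 uint8, red, green, blue), "intrinsics" (3x3 intrinsics, pixels), "pose" (4x4, takes a point from camera to world coordinates). Camera axes: x right, y down, z forward; pixel columns grow to the right and rows downward; lengths in m; the calibration is good to about 2 mm. The wrist camera is an equidistant fisheye: a pixel r from the principal point sees the ray r / f radians off the axis. A picture is of the moment at which its call begins. There is no depth.
- bot.hand_in(): hands the job in, once; it reports no verdict.
The state is a dict: "time_s": time; "joint_positions": joint angles; "qvel": joint speeds; "tau": joint torques, N m; "position": TCP position; "tcp_rot": TCP orientation; "force": force on the tool from outside, world axes, zero at the start; "moment": the same for the moment, N m; "opening": opening from 0.0 (shut) to 1.0 (fully open).
Only numpy, scipy, OpenCV 4.12 (cv2) and the standard library are available. Lean on these libraries where they do the work, as an engineer would, in place of code of your own. Each camera call takes 0.05 s, during which the arm holds its last target.

TASK

Fit the loose filter cartridge in the empty left bay of the water purifier: holding it by its T handle, push the bay's sprung flap down with its foot, slide it past and press it on gently until you feel it rest on the valve seat at the bottom; then let go, with the flap sprung shut above it. The seat stands higher or lower with the water setting, so stop when you meet it and do not drive it down; leave the other things on the worktop where they are.

Things in the scene. Friction and masses are not known exactly. Their poses are not given: they have to be found in the camera images.
- cartridge_grip (a point): centre of the T handle of the loose white filter cartridge, which stands upright on the worktop. Handle bar: 14 mm thick (point x), 42 mm long (y), 28 mm high (z, up along the cartridge), the point 140 mm above the foot. Below it a neck 12 mm in diameter and 80 mm long, then the round body. Whole height 154 mm, about 0.16 kg. It fits the bay in any yaw
- cartridge_foot (a point): centre of the underside of the loose cartridge, axes as cartridge_grip. The round body above it is 40 mm in diameter and 46 mm high; its foot is bevelled to 24 mm in diameter over the lowest 8 mm
- purifier: fixed two-bay water purifier, origin under its middle, x to its rear, y to its left; 140 x 210 mm, top 125 mm up, tank behind it 166 mm up. Two sprung grips in the bore drag on the cartridge: some 4 to 15 N of push while they and the flap give way (foot 85 to 93 mm below the top), then 2 to 10 N to the seat; it stays where it is let go. The left bay is empty; the right one, 100 mm from it, holds a fitted cartridge (handle 178 mm up)
- bay (a point): centre line of the empty bay at the level of the flat top (125 mm above the worktop), axes as purifier. Mouth: x from -22 to +30 mm, y from -27 to +27 mm, 49 mm deep. Below it a round bore, 43 mm in diameter with a bevelled edge. The valve seat in it, a 34 mm disc, stands at an unknown height, 96 to 111 mm below the top; it stays put up to 18 N and slides down beyond that
- flap (a joint): sprung flap of the empty bay, rad: 0 shut (level, 5 mm under the top), about 1.4 hanging down beside the cartridge. Hinge along y, 26 mm behind the bay's centre line; the flap reaches 43 mm forward, with a 17 mm slot for the neck. Spring 0.05 N m shut, 0.16 open, pressing the cartridge forward. It springs up over the shoulder when the foot is some 92 mm below the top
- mug: white mug with a handle, 92 x 127 x 95 mm, a bystander; origin at its underside
- garlic: garlic bulb, 60 mm, a bystander; origin at its underside
- salt_shaker: salt shaker, 44 mm wide and 90 mm high, a bystander; origin at its underside
- teaspoon: teaspoon, 132 mm, a bystander; origin at its underside
- tin: low food tin, 75 mm wide and 58 mm high, a bystander; origin at its underside
Things that resemble listed ones, but are neither listed nor needed, are in the scene too. There is more than one size of the part that bears cartridge_grip; the job needs the largest.

How it is judged (in metres and radians):
On the way:
1. the cartridge stands in the mouth and holds the flap open (value of joint flap above 0.7 rad and z of cartridge_foot in the frame of bay below -0.03 m and horizontal distance between cartridge_foot and bay below 0.012 m), for 0.2 s.
At the end, for the whole second after the job is handed in: the cartridge stands upright (within 0.08 rad) in the empty bay with its foot on the valve seat (gap under about 2 mm; the reference point lies 2.5 mm under the seat's top), released and at rest, and the flap has sprung shut above its shoulder (under 0.12 rad) (distance between cartridge_foot and seat_c0 below 0.0045 m and horizontal distance between cartridge_foot and bay below 0.004 m and angle between cartridge's own z axis and vertical below 0.08 rad and value of joint flap below 0.12 rad and linear speed of cartridge below 0.01 m/s); the robot touches nothing.
It fails at once if the valve seat is driven down by more than 2 mm (distance of seat_c0 from where it was at the start of the episode above 0.002 m).
It fails at once if the cartridge is jammed against the purifier (contact forces of more than 90 N in all) (contact force between cartridge and purifier above 90 N).
It fails at once if another thing on the worktop is pushed more than 20 mm away (distance of any of mug, garlic, salt_shaker, teaspoon, tin from where it was at the start of the episode above 0.02 m).
It also fails if it takes over 64 s, if anything falls off the work surface, if the arm or the gripper's body presses on something with over 40 N, if the wrist force passes 120 N, or if a joint passes its speed limit or range.

## Working session

There is one attempt and no reset: what is moved stays moved. The work goes in short steps, Python scripts to look and compute and a shell command to move; the robot and the scene stay as the last step left them, time stands still between calls to the robot, and variables do not carry over. Pictures are saved under pics/ and viewed, and the job is handed in when it is done.

```bash
ls; mkdir -p pics
python3 - <<'E'
from rig import bot
import cv2,json,numpy as np
s=bot.read_state()
print({k:np.round(v,3).tolist() for k,v in s.items()})
for n in ["scene","side","wrist"]:
    c=bot.capture(n); cv2.imwrite(f"pics/{n}0.png",c["color"][:,:,::-1])
    print(n,np.round(c["intrinsics"],1).tolist(),np.round(c["pose"],4).tolist())
    np.savez(f"pics/{n}0.npz",K=c["intrinsics"],T=c["pose"])
E
```

```text
pics
{'time_s': 0.0, 'joint_positions': [56.005, 30.278, 82.157, -0.0, 67.689, -10.228], 'qvel': [-0.038, 0.003, -0.003, -0.008, 0.054, -0.003], 'tau': [0.0, -44.004, -17.659, 0.064, 0.058, -0.0], 'position': [0.251, 0.571, 0.233], 'tcp_rot': [[-0.001, 0.403, 0.915], [-0.002, 0.915, -0.403], [-1.0, -0.002, -0.0]], 'force': [-0.31, -0.345, 0.27], 'moment': [0.021, 0.031, -0.004], 'opening': 1.001}
scene [[376.2, 0.0, 250.3], [0.0, 376.2, 189.9], [0.0, 0.0, 1.0]] [[0.569, -0.6312, 0.527, -0.0194], [-0.8223, -0.4372, 0.3642, -0.0133], [0.0005, -0.6406, -0.7679, 0.8072], [0.0, 0.0, 0.0, 1.0]]
side [[490.8, 0.0, 254.1], [0.0, 490.8, 183.5], [0.0, 0.0, 1.0]] [[-0.93, -0.1344, 0.3421, 0.0651], [-0.367, 0.3913, -0.8439, 1.2818], [-0.0205, -0.9104, -0.4132, 0.5701], [0.0, 0.0, 0.0, 1.0]]
wrist [[297.3, 0.0, 256.6], [0.0, 297.3, 192.7], [0.0, 0.0, 1.0]] [[0.4048, 0.881, 0.2449, 0.1841], [0.9144, -0.3898, -0.1092, 0.6018], [-0.0007, 0.2681, -0.9634, 0.384], [0.0, 0.0, 0.0, 1.0]]
```

View pics/scene0.png

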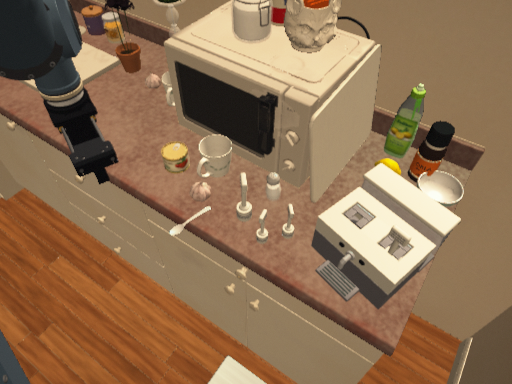

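View pics/side0.png

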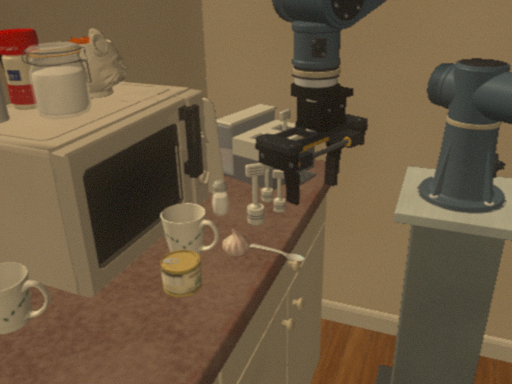

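View pics/wrist0.png

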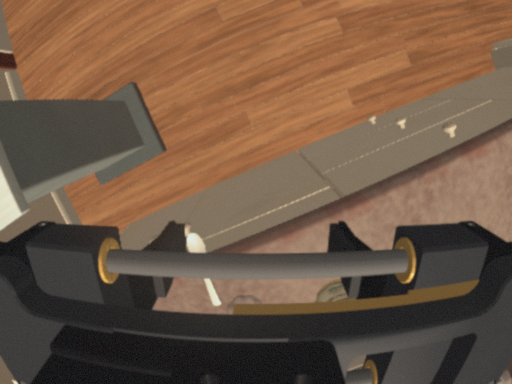

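Run:
```python
import cv2
a=cv2.imread("pics/scene0.png"); 
cv2.imwrite("pics/s0a.png",cv2.resize(a[150:310,300:470],None,fx=3.5,fy=3.5,interpolation=cv2.INTER_CUBIC))
cv2.imwrite("pics/s0b.png",cv2.resize(a[140:260,160:310],None,fx=5,fy=5,interpolation=cv2.INTER_CUBIC))
a=cv2.imread("pics/side0.png")
cv2.imwrite("pics/d0.png",cv2.resize(a[90:260,200:350],None,fx=3.5,fy=3.5,interpolation=cv2.INTER_CUBIC))
```

```text
(no output)
```

View pics/s0a.png

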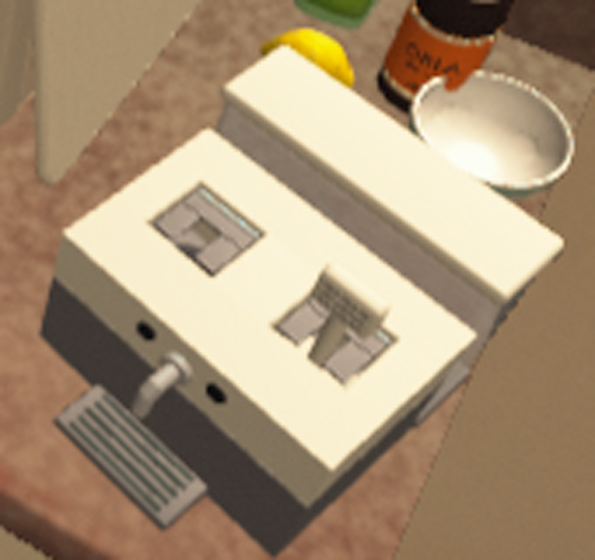

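View pics/s0b.png

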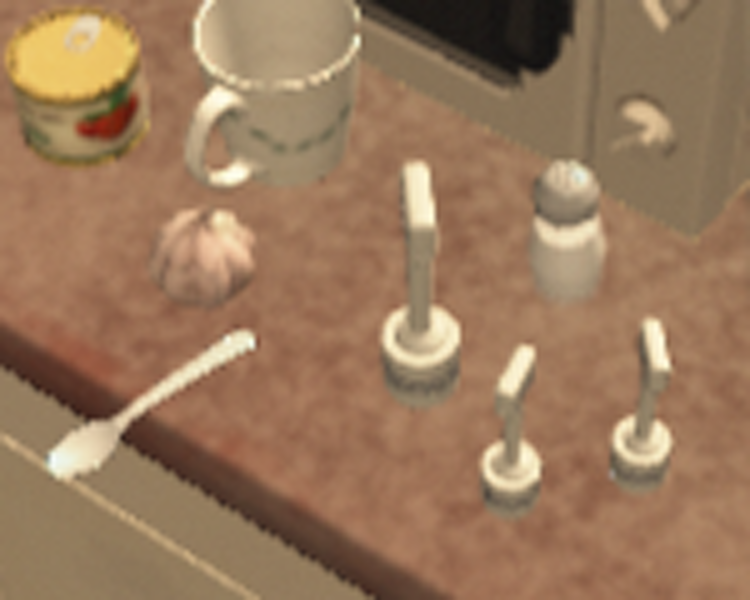

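View pics/d0.png

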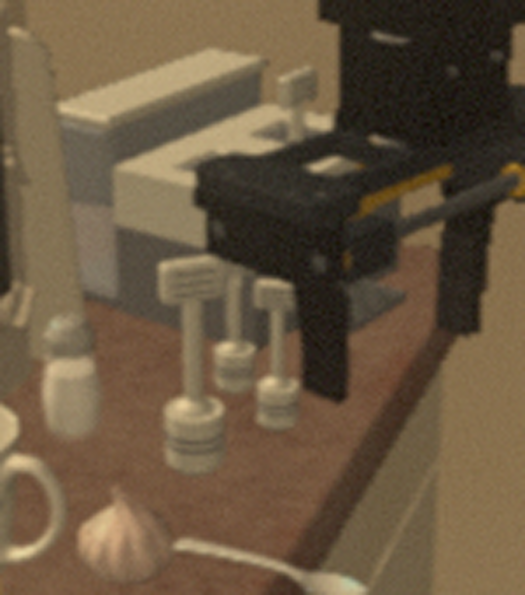

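```bash
cat > h.py <<'E'
import numpy as np
from rig import bot
def load(n):
    d=np.load(f"pics/{n}.npz"); return d["K"],d["T"]
def onplane(n,px,z):
    K,T=load(n); d=T[:3,:3]@np.linalg.solve(K,[px[0],px[1],1]); o=T[:3,3]
    return o+d*(z-o[2])/d[2]
def proj(n,P):
    K,T=load(n); c=T[:3,:3].T@(np.asarray(P)-T[:3,3]); u=K@c; return u[:2]/u[2]
def crop(p,o,s): return ((np.array(p)+.5)/s-.5)+np.array(o)
E
python3 - <<'E'
from h import *
r=lambda a:np.round(a,4)
A=lambda p,z:onplane("scene0",crop(p,(300,150),3.5),z)
fl,fr,rr,rl=[A(p,.125) for p in[(65,235),(330,470),(475,335),(210,130)]]
print("top",r(fl),r(fr),r(rr),r(rl),np.linalg.norm(fl-fr),np.linalg.norm(fl-rl))
m=[A(p,.125) for p in[(150,220),(205,183),(265,235),(213,275)]]
print("mouth",r(m),r(np.mean(m,0)))
e=[np.linalg.norm(m[i]-m[(i+1)%4]) for i in range(4)];print(r(e))
print("ang",np.degrees(np.arctan2(*(fl-fr)[[1,0]])),np.degrees(np.arctan2(*(m[0]-m[3])[[1,0]])),np.degrees(np.arctan2(*(m[1]-m[2])[[1,0]])))
B=lambda p,z:onplane("scene0",crop(p,(160,140),5),z)
print("handle",r(B((416,167),.154)),r(B((425,226),.154)),r(B((420,196),.154)))
print("bodytop",r(B((421,338),.046)),"bodyL/R",r(B((382,345),.046)),r(B((461,345),.046)))
D=lambda p,z:onplane("side0",crop(p,(200,90),3.5),z)
print("side handle top",r(D((190,262),.154)), r(D((195,415),.046)), "bot",r(D((195,470),.0)))
for p in[(513,470),(641,440)]: print("other",r(B(p,.03)))
E
```

```text
top [0.471  0.1415 0.125 ] [ 0.412  -0.0567  0.125 ] [ 0.5457 -0.0962  0.125 ] [0.605 0.102 0.125] 0.2067435906579873 0.1397024203958175
mouth [[0.5126 0.1022 0.125 ]
 [0.5607 0.0857 0.125 ]
 [0.5435 0.0367 0.125 ]
 [0.4962 0.0513 0.125 ]] [0.5283 0.069  0.125 ]
[0.0508 0.0519 0.0495 0.0535]
ang 73.41724835114485 72.16812206140114 70.66865743365264
handle [0.4615 0.3405 0.154 ] [0.4341 0.316  0.154 ] [0.4478 0.3284 0.154 ]
bodytop [0.4468 0.3288 0.046 ] bodyL/R [0.4319 0.3425 0.046 ] [0.4547 0.3096 0.046 ]
side handle top [0.4479 0.336  0.154 ] [0.4453 0.3396 0.046 ] bot [0.449  0.3328 0.    ]
other [0.416 0.252 0.03 ]
other [0.4669 0.2095 0.03  ]
```

Run:
```python
from h import *
r=lambda a:np.round(a,3)
for n,p,z in [("mw corner bot",(309,190),0),("mw corner bot2",(316,197),0),("mw left bottom",(172,118),0),("shaker base",(274,197),0),("mug",(214,172),0),("garlic",(201,195),.0),("spoon a",(210,208),0),("spoon b",(175,233),0),("tin",(175,168),0)]:
    print(n,r(onplane("scene0",p,z)))
# mw top corner: height along vertical through corner
c=onplane("scene0",(309,190),0)
for z in (.2,.25,.3): print(z,r(proj("scene0",[c[0],c[1],z])))
```

```text
mw corner bot [0.628 0.235 0.   ]
mw corner bot2 [ 0.617  0.207 -0.   ]
mw left bottom [0.643 0.761 0.   ]
shaker base [0.551 0.302 0.   ]
mug [ 0.53   0.495 -0.   ]
garlic [0.442 0.471 0.   ]
spoon a [0.421 0.423 0.   ]
spoon b [0.308 0.446 0.   ]
tin [0.478 0.599 0.   ]
0.2 [319.084 136.315]
0.25 [322.169 119.896]
0.3 [325.542 101.94 ]
```

```bash
python3 -m inch '{"dp":[[-3,-7,14],[-3,-14,28],[-3,-14,28],[-3,-14,28],[-3,-14,28],[-3,-14,28],[-3,-14,28],[-3,-14,28],[-3,-14,28],[-3,-14,26],[0,-7,12],[0,0,0]],"yaw":[0,0,0,0,0,0,0,0,0,0,0,0]}' 70; python3 -m inch '{"dp":[[0,0,0],[0,0,0],[0,0,0],[0,0,0],[0,0,0],[0,0,0],[0,0,0],[0,0,0],[0,0,0],[0,0,0],[0,0,0],[0,0,0],[0,0,0],[0,0,0],[0,0,0],[0,0,0],[0,0,0],[0,0,0]],"yaw":[4,6.7,6.7,6.7,6.7,6.7,6.7,6.7,6.7,6.7,6.7,6.7,6.7,6.7,6.7,6.7,6.7,6.7]}'
python3 - <<'E'
from rig import bot
import cv2,numpy as np
s=bot.read_state();print({k:np.round(s[k],4).tolist() for k in("time_s","joint_positions","position","tcp_rot","force")})
for n in ["wrist","scene","side"]:
    c=bot.capture(n); cv2.imwrite(f"pics/{n}1.png",c["color"][:,:,::-1]); np.savez(f"pics/{n}1.npz",K=c["intrinsics"],T=c["pose"])
E
```

```text
time_s: 1.15
position: [0.4504, 0.3293, 0.2639]
tcp_rot: [[0.001, 0.407, 0.913], [-0.001, 0.913, -0.407], [-1.0, -0.0, 0.002]]
force: [-1.0, 1.2, 0.4]
opening: 0.804
time_s: 2.65
position: [0.4472, 0.3327, 0.2634]
tcp_rot: [[-0.001, 0.616, -0.788], [-0.0, -0.788, -0.616], [-1.0, -0.0, 0.001]]
force: [-0.7, 0.7, 0.8]
opening: 0.808
{'time_s': 2.65, 'joint_positions': [25.1553, 23.0217, 89.8669, 0.013, 67.1619, 77.1104], 'position': [0.4472, 0.3327, 0.2634], 'tcp_rot': [[-0.0009, 0.6162, -0.7876], [-0.0002, -0.7876, -0.6162], [-1.0, -0.0004, 0.0008]], 'force': [-0.7415, 0.6777, 0.7804]}
```

View pics/wrist1.png

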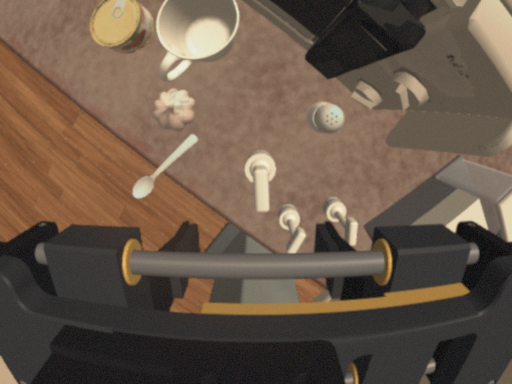

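View pics/side1.png

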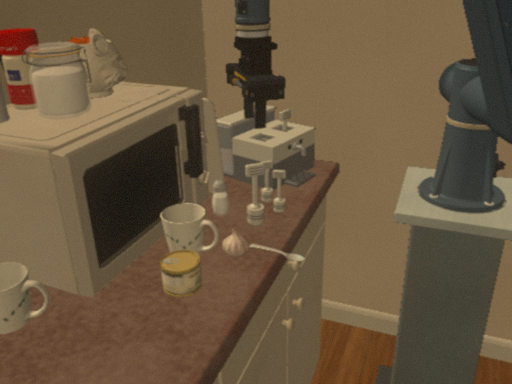

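```bash
cat >> h.py <<'E'
def wplane(n,px,z):
    K,T=load(n); v=np.array([(px[0]-K[0,2])/K[0,0],(px[1]-K[1,2])/K[1,1]]); r=np.hypot(*v)
    s=np.sinc(r/np.pi); d=T[:3,:3]@np.array([v[0]*s,v[1]*s,np.cos(r)]); o=T[:3,3]
    return o+d*(z-o[2])/d[2]
def wproj(n,P):
    K,T=load(n); c=T[:3,:3].T@(np.asarray(P)-T[:3,3]); rr=np.hypot(c[0],c[1]); th=np.arctan2(rr,c[2])
    return np.array([K[0,2],K[1,2]])+K[0,0]*th*c[:2]/rr
E
python3 - <<'E'
import cv2
from h import *
a=cv2.imread("pics/wrist1.png")
cv2.imwrite("pics/w1z.png",cv2.resize(a[140:225,215:315],None,fx=7,fy=7,interpolation=cv2.INTER_CUBIC))
for P in [(.447,.331,.154),(.447,.331,.046),(.447,.331,0)]: print(wproj("wrist1",P),(wproj("wrist1",P)-[215,140]+.5)*7)
E
```

```text
[258.91221616 194.95948577] [310.8855131  388.21640037]
[258.47753663 171.21021682] [307.84275642 221.97151775]
[258.35674031 164.70316072] [306.99718217 176.42212502]
```

View pics/w1z.png

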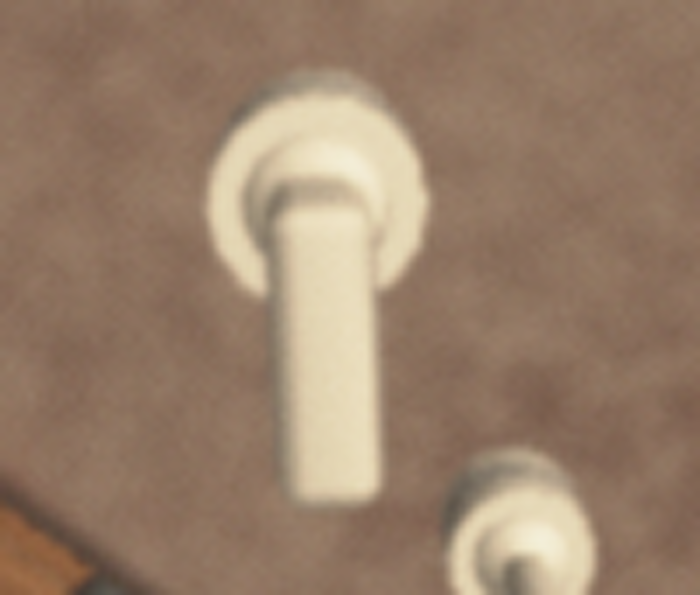

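Run:
```python
from h import *
W=lambda p,z:wplane("wrist1",crop(p,(215,140),7),z)
r=lambda a:np.round(a,4)
q=[W(p,.154) for p in[(277,206),(373,206),(383,502),(290,504)]]
print(r(q),r(np.mean(q,0)),[r(np.linalg.norm(q[i]-q[i-1])) for i in range(4)])
ax=(q[0]+q[1]-q[2]-q[3]); print("axis",np.degrees(np.arctan2(ax[1],ax[0])))
print("body",r(W((318,205),.046)), np.linalg.norm(W((207,205),.046)-W((429,205),.046)))
s=bot.read_state();R=np.array(s["tcp_rot"]);c=np.mean(q,0)
print("tool offset mm",(R.T@(c-s["position"]))*1000, "toolz ang",np.degrees(np.arctan2(-R[1,2],-R[0,2])))
```

```text
[[0.4634 0.3492 0.154 ]
 [0.4709 0.3396 0.154 ]
 [0.4405 0.3137 0.154 ]
 [0.4327 0.3232 0.154 ]] [0.4519 0.3314 0.154 ] [np.float64(0.0402), np.float64(0.0122), np.float64(0.04), np.float64(0.0123)]
axis 40.335628656158775
body [0.4506 0.3314 0.046 ] 0.04008116862393189
tool offset mm [109.46722441   3.81120957  -2.78863412] toolz ang 38.52585117073555
```

```bash
python3 -m inch '{"dp":[[0,3.5,-2.5],[10,0,0],[20,0,0],[20,0,0],[20,0,0],[20,0,0],[20,0,0],[14,0,0],[7,0,0],[0,0,0],[0,0,0]],"yaw":[-1.8,0,0,0,0,0,0,0,0,0,0]}' 70; python3 -m inch '{"dp":[[0,0,0],[0,0,0],[0,0,0],[0,0,0],[0,0,0],[0,0,0],[0,0,0],[0,0,0],[0,0,0],[0,0,0]],"yaw":[0,0,0,0,0,0,0,0,0,0]}' 0
python3 - <<'E'
from rig import bot
import cv2,numpy as np
s=bot.read_state();print({k:np.round(s[k],4).tolist() for k in("time_s","position","tcp_rot","force","moment","opening")})
for n in ["wrist","side"]:
    c=bot.capture(n); cv2.imwrite(f"pics/{n}2.png",c["color"][:,:,::-1]); np.savez(f"pics/{n}2.npz",K=c["intrinsics"],T=c["pose"])
a=cv2.imread("pics/side2.png");cv2.imwrite("pics/d2.png",cv2.resize(a[90:260,200:350],None,fx=3.5,fy=3.5,interpolation=cv2.INTER_CUBIC))
E
```

```text
time_s: 3.72
position: [0.452, 0.3315, 0.1323]
tcp_rot: [[-0.001, 0.645, -0.764], [-0.0, -0.764, -0.645], [-1.0, -0.0, 0.001]]
force: [-0.5, 0.6, 0.2]
opening: 0.808
time_s: 4.55
position: [0.4521, 0.3315, 0.1325]
tcp_rot: [[-0.0, 0.645, -0.765], [0.0, -0.765, -0.645], [-1.0, -0.0, 0.0]]
force: [-0.2, 0.6, -0.2]
opening: 0.159
{'time_s': 4.55, 'position': [0.4521, 0.3315, 0.1325], 'tcp_rot': [[-0.0001, 0.6445, -0.7646], [0.0, -0.7646, -0.6445], [-1.0, -0.0001, 0.0001]], 'force': [-0.1511, 0.5575, -0.249], 'moment': [-0.0661, 0.1231, -0.0133], 'opening': 0.1594}
```

View pics/d2.png

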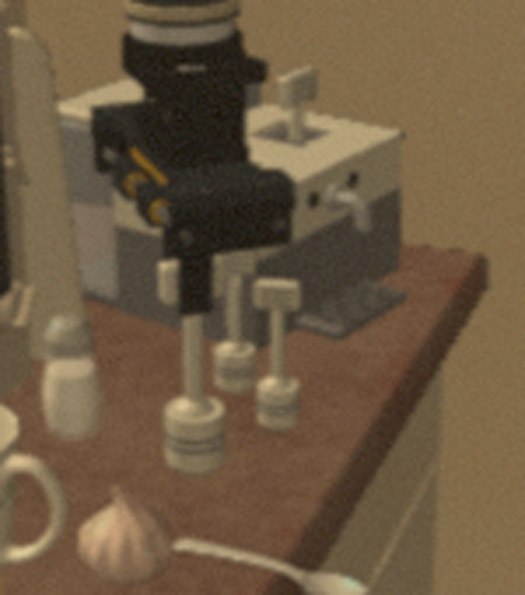

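View pics/wrist2.png

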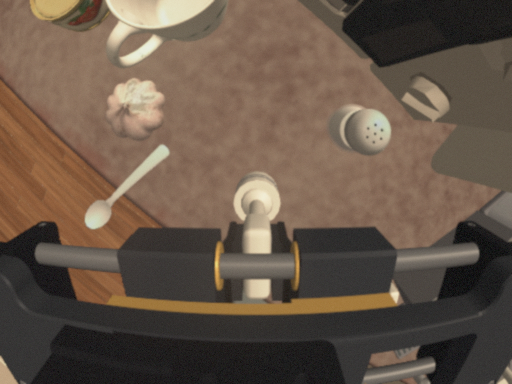

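```bash
python3 -m inch '{"dp":[[-5,0,0],[-10,0,0],[-20,0,0],[-25,0,0],[-25,0,0],[-25,0,0],[-25,0,0],[-15,0,0],[-10,0,0],[0,10,7],[0,20,13],[0,25,17],[0,25,17],[0,25,17],[0,20,13],[0,10,7],[0,0,0],[0,0,0]],"yaw":[0,0,0,0,0,0,0,0,0,0,0,0,0,0,0,0,0,0]}'
python3 - <<'E'
from rig import bot
import cv2,numpy as np
s=bot.read_state();print({k:np.round(s[k],4).tolist() for k in("time_s","position","tcp_rot","force","moment","opening")})
for n in ["wrist","side","scene"]:
    c=bot.capture(n); cv2.imwrite(f"pics/{n}3.png",c["color"][:,:,::-1]); np.savez(f"pics/{n}3.npz",K=c["intrinsics"],T=c["pose"])
a=cv2.imread("pics/side1.png");cv2.imwrite("pics/d1p.png",cv2.resize(a[90:190,210:330],None,fx=6,fy=6,interpolation=cv2.INTER_CUBIC))
E
```

```text
time_s: 6.15
position: [0.4691, 0.1691, 0.2919]
tcp_rot: [[-0.002, 0.643, -0.766], [0.001, -0.766, -0.643], [-1.0, -0.002, 0.001]]
force: [-0.3, 0.8, -2.1]
opening: 0.157
{'time_s': 6.15, 'position': [0.4691, 0.1691, 0.2919], 'tcp_rot': [[-0.0018, 0.643, -0.7658], [0.0006, -0.7658, -0.643], [-1.0, -0.0016, 0.001]], 'force': [-0.256, 0.7711, -2.0582], 'moment': [0.0108, 0.1251, -0.066], 'opening': 0.1566}
```

View pics/d1p.png

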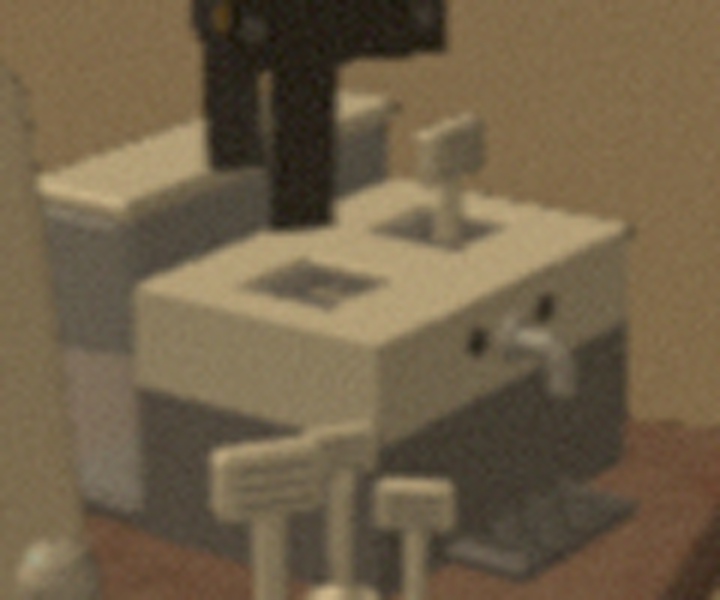

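View pics/wrist3.png

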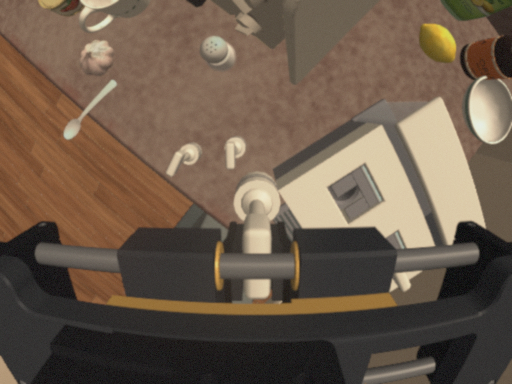

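View pics/scene3.png

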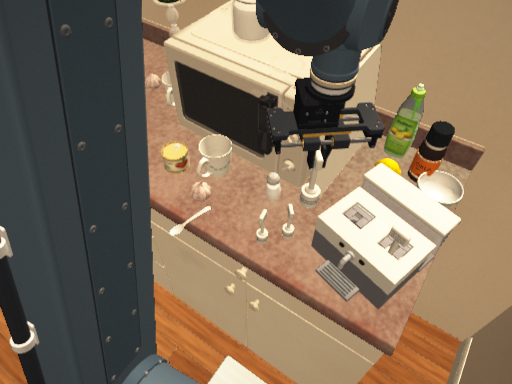

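Run:
```python
import cv2
a=cv2.imread("pics/wrist3.png");cv2.imwrite("pics/w3z.png",cv2.resize(a[150:240,310:410],None,fx=7,fy=7,interpolation=cv2.INTER_CUBIC))
cv2.imwrite("pics/w3c.png",cv2.resize(a[160:240,210:310],None,fx=6,fy=6,interpolation=cv2.INTER_CUBIC))
```

```text
(no output)
```

View pics/w3z.png

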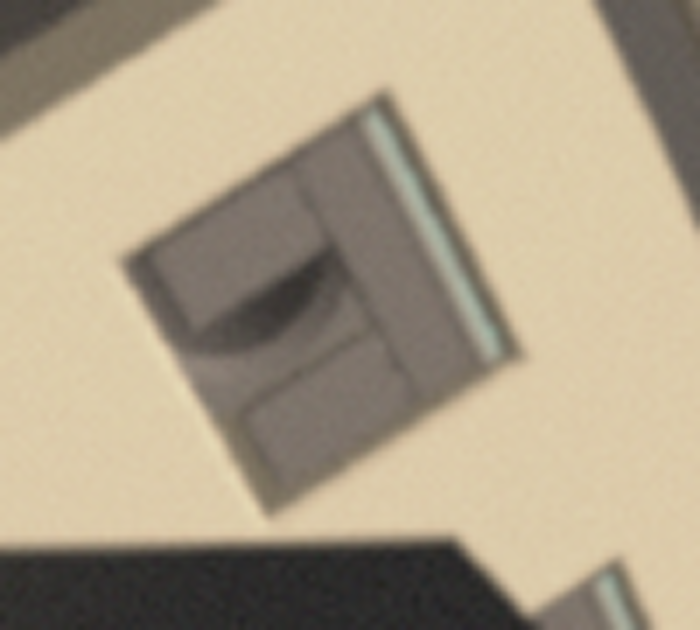

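View pics/w3c.png

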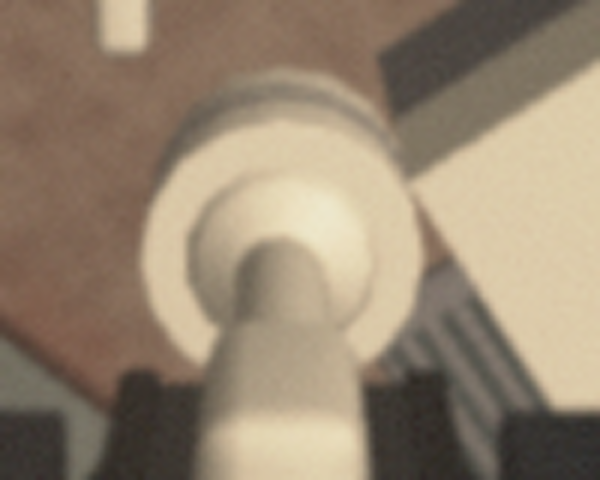

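Run:
```python
from h import *
W=lambda p,z:wplane("wrist3",crop(p,(310,150),7),z)
r=lambda a:np.round(a,4)
q=[W(p,.125) for p in[(122,262),(382,92),(523,355),(270,518)]]  # FL? 
print(r(q),r(np.mean(q,0)),[r(np.linalg.norm(q[i]-q[i-1])) for i in range(4)])
xa=(q[1]+q[2]-q[0]-q[3]);ya=(q[0]+q[1]-q[2]-q[3])
print("x ang",np.degrees(np.arctan2(xa[1],xa[0])),"y ang-90",np.degrees(np.arctan2(ya[1],ya[0]))-90)
th=np.radians(-16.5+0);xd=np.array([np.cos(th),np.sin(th),0])
bay=np.mean(q,0)-.004*xd;print("bay",r(bay))
s=bot.read_state();R=np.array(s["tcp_rot"]);p=np.array(s["position"])
zb=p[2]-.1325+.046
C=lambda p,z:wplane("wrist3",crop(p,(210,160),6),z)
b=C((281,257),zb);print("body",r(b),"diam",np.linalg.norm(C((142,257),zb)-C((422,257),zb)),"minus tcp",r(b-p),"tcp",r(p))
print("tool mm body->bay",R.T@(bay-b)*1000,"tcp->bay",R.T@(bay-p)*1000)
D=lambda p,z:onplane("side1",crop(p,(210,90),6),z)
m=[D(p,.125) for p in[(247,286),(304,260),(386,283),(330,310)]];print("side mouth",r(np.mean(m,0)),r(m))
c=[D(p,.125) for p in[(135,288),(378,346),(628,230)]];print(r(c))
```

```text
[[0.5127 0.1038 0.125 ]
 [0.5619 0.0896 0.125 ]
 [0.5473 0.0375 0.125 ]
 [0.4973 0.0526 0.125 ]] [0.5298 0.0709 0.125 ] [np.float64(0.0535), np.float64(0.0512), np.float64(0.0541), np.float64(0.0522)]
x ang -16.4245348384073 y ang-90 -16.20239499618492
bay [0.5259 0.072  0.125 ]
body [0.4677 0.1693 0.2058] diam 0.039165170207074856 minus tcp [-0.0015 -0.0011 -0.0865] tcp [0.4692 0.1704 0.2923]
tool mm body->bay [ 80.67073592 111.97901892  18.29489004] tcp->bay [167.1712856  111.89137588  20.16049999]
side mouth [0.5266 0.0749 0.125 ] [[0.5564 0.087  0.125 ]
 [0.5447 0.0437 0.125 ]
 [0.4968 0.063  0.125 ]
 [0.5084 0.106  0.125 ]]
[[ 0.6047  0.1058  0.125 ]
 [ 0.4722  0.1434  0.125 ]
 [ 0.4117 -0.0473  0.125 ]]
```

```bash
python3 -m inch '{"dp":[[0,6,1],[0,15,2.5],[0,20,3.3],[0,20,3.3],[0,20,3.3],[0,16,2.6],[0,10,1.6],[0,5,0.9],[0,0,0],[10,0,0],[10,0,0],[7,0,0],[0,0,0],[0,0,0]],"yaw":[0,0,0,0,0,0,0,0,0,0,0,0,0,0]}'
python3 - <<'E'
from rig import bot
import cv2,numpy as np
s=bot.read_state();print({k:np.round(s[k],4).tolist() for k in("time_s","position","tcp_rot","force","moment","opening")})
for n in ["wrist","side","scene"]:
    c=bot.capture(n); cv2.imwrite(f"pics/{n}4.png",c["color"][:,:,::-1]); np.savez(f"pics/{n}4.npz",K=c["intrinsics"],T=c["pose"])
f=lambda n,a,b,c,d,s:cv2.resize(cv2.imread(f"pics/{n}4.png")[a:b,c:d],None,fx=s,fy=s,interpolation=cv2.INTER_CUBIC)
cv2.imwrite("pics/w4z.png",f("wrist",130,250,190,320,6))
cv2.imwrite("pics/d4z.png",f("side",90,190,210,330,6))
cv2.imwrite("pics/s4z.png",f("scene",140,270,300,460,5))
E
```

```text
time_s: 7.47
position: [0.5267, 0.0726, 0.2645]
tcp_rot: [[-0.002, 0.645, -0.764], [0.0, -0.764, -0.645], [-1.0, -0.002, 0.002]]
force: [0.4, 0.6, -1.4]
opening: 0.158
{'time_s': 7.4667, 'position': [0.5267, 0.0726, 0.2645], 'tcp_rot': [[-0.0025, 0.6451, -0.7641], [0.0003, -0.7641, -0.6451], [-1.0, -0.0018, 0.0017]], 'force': [0.3838, 0.5769, -1.4319], 'moment': [-0.0869, 0.1392, -0.0503], 'opening': 0.1584}
```

View pics/w4z.png

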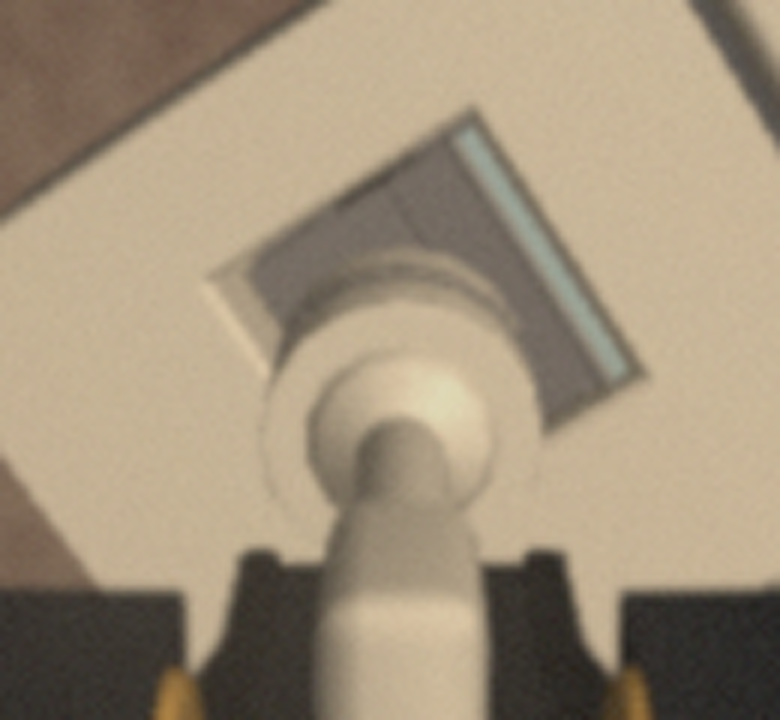

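View pics/d4z.png

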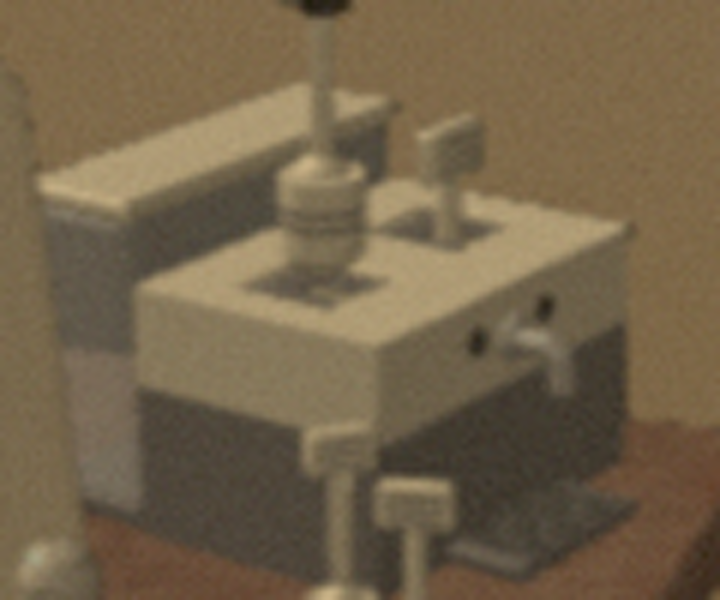

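View pics/s4z.png

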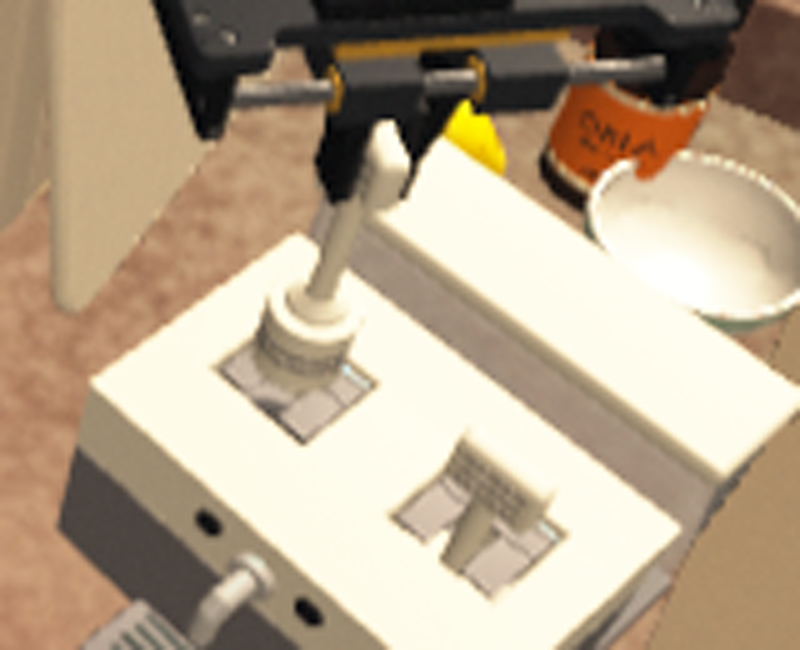

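Run:
```python
from h import *
r=lambda a:np.round(a,4)
s=bot.read_state();R=np.array(s["tcp_rot"]);p=np.array(s["position"]);zf=p[2]-.1325
th=np.radians(-16.4);xd=np.array([np.cos(th),np.sin(th),0]);yd=np.array([-np.sin(th),np.cos(th),0])
W=lambda q,z:wplane("wrist4",crop(q,(190,130),6),z)
# corners rear-left, rear-right, front-left
rl,rr,fl=W((472,106),.125),W((648,377),.125),W((205,277),.125)
print("edges",np.linalg.norm(rl-rr),np.linalg.norm(rl-fl),r(rl),r(rr),r(fl))
bays=[rl-.03*xd-.027*yd, rr-.03*xd+.027*yd, fl+.022*xd-.027*yd]
bw=np.mean(bays,0);print("bay w",r(bays),r(bw))
b=W((401,436),zf+.046);print("body",r(b),np.linalg.norm(W((261,436),zf+.046)-W((541,436),zf+.046)))
d=bw-b;print("wrist bay-body",r(d[:2]))
S=lambda q,z:onplane("scene4",crop(q,(300,140),5),z)
L,Rr,F=S((218,370),.125),S((378,380),.125),S((304,443),.125)
bs=[L+.022*xd-.027*yd,Rr-.03*xd+.027*yd,F+.022*xd+.027*yd];print("bay s",r(bs),r(np.mean(bs,0)))
b=S((316,312),zf+.046);print("body s",r(b),"wid",np.linalg.norm(S((268,312),zf+.046)-S((364,312),zf+.046)),"bay-body",r((np.mean(bs,0)-b)[:2]))
D=lambda q,z:onplane("side4",crop(q,(210,90),6),z)
m=[D(q,.125) for q in[(247,286),(386,283),(330,310)]]
bd=[m[0]-.03*xd-.027*yd,m[1]+.022*xd+.027*yd,m[2]+.022*xd-.027*yd]
bd=[D((247,286),.125)-.03*xd-.027*yd]
print("side corners",r(m),"body",r(D((323,165),zf+.046)), "foot",r(D((326,268),zf)))
print("tcp",r(p))
```

```text
edges 0.0551827855356112 0.05292885582820609 [0.563  0.0897 0.125 ] [0.5474 0.0367 0.125 ] [0.5124 0.1052 0.125 ]
bay w [[0.5266 0.0722 0.125 ]
 [0.5262 0.0711 0.125 ]
 [0.5259 0.0731 0.125 ]] [0.5263 0.0721 0.125 ]
body [0.5256 0.0731 0.1793] 0.0390039034429763
wrist bay-body [ 0.0006 -0.0009]
bay s [[0.5242 0.0674 0.125 ]
 [0.5252 0.0727 0.125 ]
 [0.5249 0.0712 0.125 ]] [0.5248 0.0704 0.125 ]
body s [0.5198 0.0698 0.1793] wid 0.04066127889905483 bay-body [0.0049 0.0007]
side corners [[0.5564 0.087  0.125 ]
 [0.4968 0.063  0.125 ]
 [0.5084 0.106  0.125 ]] body [0.5263 0.0652 0.1793] foot [0.522  0.0745 0.1333]
tcp [0.5279 0.0722 0.2658]
```

```bash
python3 -m inch '{"dp":[[5,0,0],[5,0,0],[5,0,0],[5,0,0],[5,0,0],[0,0,0]],"yaw":[0,0,0,0,0,0]}'; python3 -m inch '{"dp":[[5,0,0],[5,0,0],[5,0,0],[0,0,0]],"yaw":[0,0,0,0]}';python3 -m inch '{"dp":[[5,0,0],[5,0,0],[5,0,0],[5,0,0],[5,0,0],[0,0,0],[0,0,0],[0,0,0]],"yaw":[0,0,0,0,0,0,0,0]}'
python3 - <<'E'
from rig import bot
import cv2,numpy as np
for n in ["wrist","side","scene"]:
    c=bot.capture(n); cv2.imwrite(f"pics/{n}5.png",c["color"][:,:,::-1]); np.savez(f"pics/{n}5.npz",K=c["intrinsics"],T=c["pose"])
s=bot.read_state();print({k:np.round(s[k],4).tolist() for k in("time_s","position","tcp_rot","force","moment","opening")})
f=lambda n,a,b,c,d,s:cv2.resize(cv2.imread(f"pics/{n}5.png")[a:b,c:d],None,fx=s,fy=s,interpolation=cv2.INTER_CUBIC)
cv2.imwrite("pics/w5z.png",f("wrist",130,250,190,320,6))
cv2.imwrite("pics/s5z.png",f("scene",140,270,300,460,5))
E
```

```text
time_s: 8.12
position: [0.5268, 0.0723, 0.2402]
tcp_rot: [[-0.002, 0.644, -0.765], [0.001, -0.765, -0.644], [-1.0, -0.002, 0.001]]
force: [-2.5, 0.9, 4.9]
opening: 0.16
time_s: 8.45
position: [0.5262, 0.0723, 0.2247]
tcp_rot: [[-0.004, 0.645, -0.765], [0.001, -0.765, -0.645], [-1.0, -0.003, 0.002]]
force: [-0.6, 0.7, -2.1]
opening: 0.163
time_s: 9.12
position: [0.5267, 0.0721, 0.1994]
tcp_rot: [[-0.003, 0.645, -0.765], [0.0, -0.765, -0.645], [-1.0, -0.002, 0.002]]
force: [-3.2, 1.3, -5.1]
opening: 0.158
{'time_s': 9.2667, 'position': [0.5268, 0.0721, 0.2], 'tcp_rot': [[-0.0022, 0.6445, -0.7646], [0.0002, -0.7646, -0.6445], [-1.0, -0.0016, 0.0015]], 'force': [-3.9019, 1.3744, -5.9925], 'moment': [0.1873, 1.0475, -0.0177], 'opening': 0.1572}
```

View pics/w5z.png

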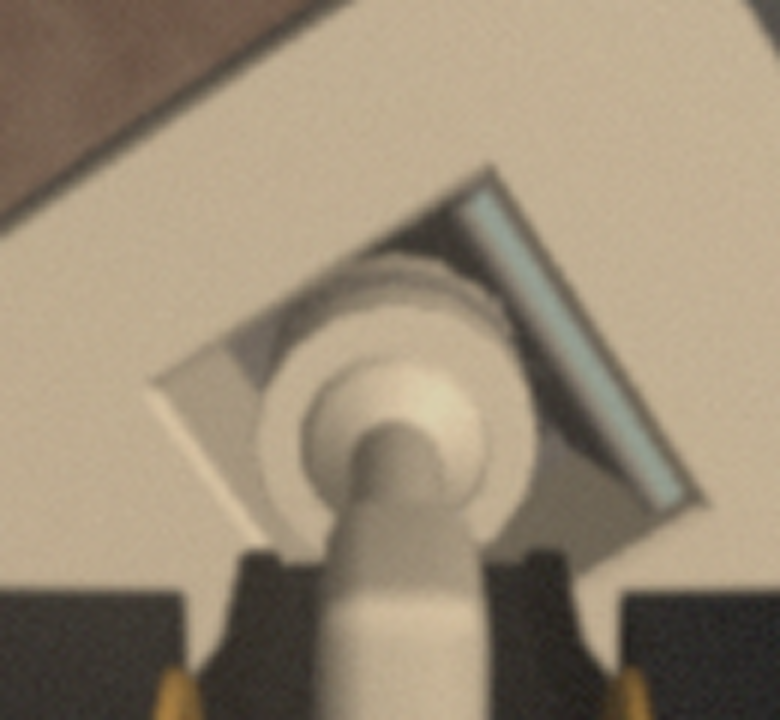

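View pics/s5z.png

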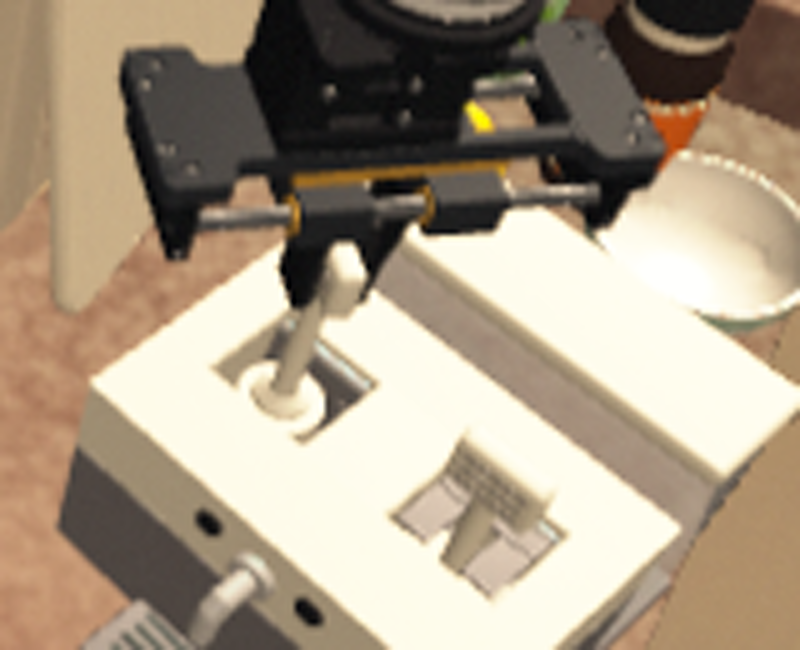

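```bash
cat > m5.py <<'E'
from h import *
def go(n,rl,rr,fl,bc,tz,o=(190,130),s=6):
    zf=tz-.1325;r=lambda a:np.round(a,4)
    th=np.radians(-16.4);xd=np.array([np.cos(th),np.sin(th),0]);yd=np.array([-np.sin(th),np.cos(th),0])
    W=lambda q,z:wplane(n,crop(q,o,s),z)
    rl,rr,fl=W(rl,.125),W(rr,.125),W(fl,.125)
    bays=[rl-.03*xd-.027*yd, rr-.03*xd+.027*yd, fl+.022*xd-.027*yd]
    b=W(bc,zf+.046);d=np.mean(bays,0)-b
    print(r(bays),"body",r(b),"bay-body world",r(d[:2]),"purifier axes",r([d@xd,d@yd]))
go("wrist5",(490,167),(707,503),(150,383),(397,440),.2)
E
python3 m5.py
```

```text
[[0.5267 0.0718 0.125 ]
 [0.5264 0.0712 0.125 ]
 [0.5259 0.0728 0.125 ]] body [0.5246 0.0725 0.1135] bay-body world [ 0.0018 -0.0006] purifier axes [ 0.0019 -0.0001]
```

```bash
python3 -m inch '{"dp":[[0,1.2,-0.8],[0,0,0],[3,0,0],[3,0,0],[3,0,0],[0,0,0]],"yaw":[0,0,0,0,0,0]}'; python3 -m inch '{"dp":[[3,0,0],[3,0,0],[3,0,0],[0,0,0]],"yaw":[0,0,0,0]}'
python3 - <<'E'
from rig import bot
import cv2,numpy as np
for n in ["wrist"]:
    c=bot.capture(n); cv2.imwrite(f"pics/{n}6.png",c["color"][:,:,::-1]); np.savez(f"pics/{n}6.npz",K=c["intrinsics"],T=c["pose"])
s=bot.read_state();print({k:np.round(s[k],4).tolist() for k in("time_s","position","tcp_rot","force","moment","opening")})
f=lambda n,a,b,c,d,s:cv2.resize(cv2.imread(f"pics/{n}6.png")[a:b,c:d],None,fx=s,fy=s,interpolation=cv2.INTER_CUBIC)
cv2.imwrite("pics/w6z.png",f("wrist",130,250,190,320,6))
E
```

```text
time_s: 9.77
position: [0.5293, 0.0716, 0.1915]
tcp_rot: [[0.001, 0.645, -0.765], [-0.0, -0.765, -0.645], [-1.0, 0.0, -0.0]]
force: [-3.9, 0.8, -0.8]
opening: 0.16
time_s: 10.1
position: [0.5287, 0.0717, 0.1819]
tcp_rot: [[-0.001, 0.644, -0.765], [0.0, -0.765, -0.644], [-1.0, -0.001, 0.001]]
force: [-2.5, 1.5, -2.1]
opening: 0.159
{'time_s': 10.15, 'position': [0.5285, 0.0718, 0.182], 'tcp_rot': [[-0.0014, 0.6445, -0.7646], [0.0003, -0.7646, -0.6445], [-1.0, -0.0012, 0.0009]], 'force': [-2.9737, 1.9652, -1.9708], 'moment': [0.3293, 1.0683, -0.0675], 'opening': 0.1577}
```

View pics/w6z.png

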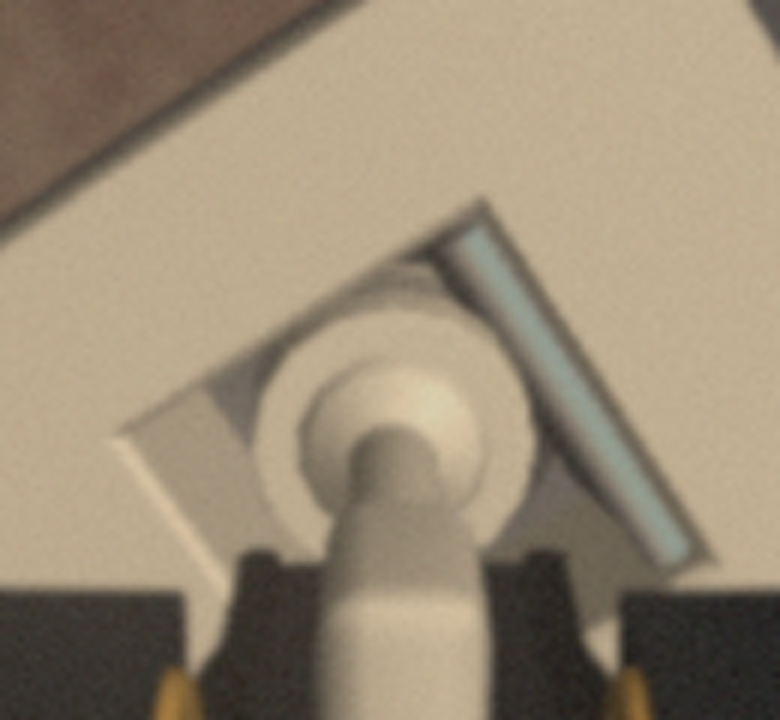

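```bash
python3 m5.py >/dev/null
python3 - <<'E'
import m5
m5.go("wrist6",(483,200),(718,565),(115,435),(394,443),.182)
E
for i in 1; do python3 -m inch '{"dp":[[2.5,0,0],[2.5,0,0],[2.5,0,0],[0,0,0]],"yaw":[0,0,0,0]}'; done; python3 -m inch '{"dp":[[2,0,0],[0,0,0],[0,0,0]],"yaw":[0,0,0]}'; python3 -m inch '{"dp":[[2,0,0],[0,0,0],[0,0,0]],"yaw":[0,0,0]}'
```

```text
[[0.5267 0.0718 0.125 ]
 [0.5264 0.0712 0.125 ]
 [0.5259 0.0728 0.125 ]] body [0.5246 0.0725 0.1135] bay-body world [ 0.0018 -0.0006] purifier axes [ 0.0019 -0.0001]
[[0.5268 0.0718 0.125 ]
 [0.526  0.0704 0.125 ]
 [0.5254 0.0728 0.125 ]] body [0.5259 0.072  0.0955] bay-body world [ 0.0001 -0.0004] purifier axes [ 0.0002 -0.0003]
time_s: 10.48
position: [0.5287, 0.0716, 0.1745]
tcp_rot: [[-0.001, 0.644, -0.765], [0.0, -0.765, -0.644], [-1.0, -0.001, 0.001]]
force: [-2.7, 1.1, -1.7]
opening: 0.162
time_s: 10.73
position: [0.5287, 0.0717, 0.1728]
tcp_rot: [[-0.001, 0.645, -0.765], [0.0, -0.765, -0.645], [-1.0, -0.001, 0.001]]
force: [-4.0, 1.9, -2.5]
opening: 0.16
time_s: 10.98
position: [0.5289, 0.0716, 0.1709]
tcp_rot: [[-0.0, 0.645, -0.765], [0.0, -0.765, -0.645], [-1.0, -0.0, 0.0]]
force: [-3.7, 1.9, -0.4]
opening: 0.157
```

Centred within 0.5 mm. Foot is now about 87 mm below the top; continuing in small steps.

```bash
python3 -m inch '{"dp":[[1.5,0,0],[0,0,0],[0,0,0]],"yaw":[0,0,0]}'; python3 -m inch '{"dp":[[1.5,0,0],[0,0,0],[0,0,0]],"yaw":[0,0,0]}'
```

```text
time_s: 11.23
position: [0.5293, 0.0716, 0.1698]
tcp_rot: [[0.001, 0.645, -0.765], [-0.0, -0.765, -0.645], [-1.0, 0.0, -0.0]]
force: [-2.8, 1.1, 2.1]
opening: 0.157
time_s: 11.48
position: [0.5296, 0.0716, 0.1689]
tcp_rot: [[0.002, 0.645, -0.765], [-0.0, -0.765, -0.645], [-1.0, 0.001, -0.001]]
force: [-3.7, 0.2, 5.6]
opening: 0.162
```

```bash
python3 -m inch '{"dp":[[1.5,0,0],[0,0,0],[0,0,0]],"yaw":[0,0,0]}'; python3 -m inch '{"dp":[[1,0,0],[0,0,0],[0,0,0]],"yaw":[0,0,0]}'
```

```text
time_s: 11.73
position: [0.5298, 0.0715, 0.1675]
tcp_rot: [[0.002, 0.645, -0.765], [-0.0, -0.765, -0.645], [-1.0, 0.002, -0.002]]
force: [-3.8, 1.4, 4.7]
opening: 0.156
time_s: 11.98
position: [0.5297, 0.0716, 0.1661]
tcp_rot: [[0.002, 0.645, -0.765], [-0.0, -0.765, -0.645], [-1.0, 0.001, -0.001]]
force: [-2.8, 2.1, 5.6]
opening: 0.158
```

```bash
python3 -m inch '{"dp":[[1,0,0],[0,0,0],[0,0,0]],"yaw":[0,0,0]}'|egrep 'pos|force'; python3 -m inch '{"dp":[[1,0,0],[0,0,0],[0,0,0]],"yaw":[0,0,0]}'|egrep 'pos|force'
```

```text
position: [0.5292, 0.0715, 0.1641]
force: [-1.3, -0.0, -0.5]
position: [0.5292, 0.0715, 0.1632]
force: [-0.8, 0.5, -0.7]
```

```bash
python3 -m inch '{"dp":[[1,0,0],[0,0,0],[0,0,0]],"yaw":[0,0,0]}'|egrep 'pos|force'
python3 - <<'E'
from rig import bot
import cv2
c=bot.capture("wrist"); cv2.imwrite("pics/w7z.png",cv2.resize(c["color"][130:250,190:320,::-1],None,fx=6,fy=6,interpolation=cv2.INTER_CUBIC))
c=bot.capture("scene"); cv2.imwrite("pics/s7z.png",cv2.resize(c["color"][140:270,300:460,::-1],None,fx=5,fy=5,interpolation=cv2.INTER_CUBIC))
E
```

```text
position: [0.5293, 0.0715, 0.1624]
force: [-1.1, 0.8, 0.1]
```

View pics/w7z.png

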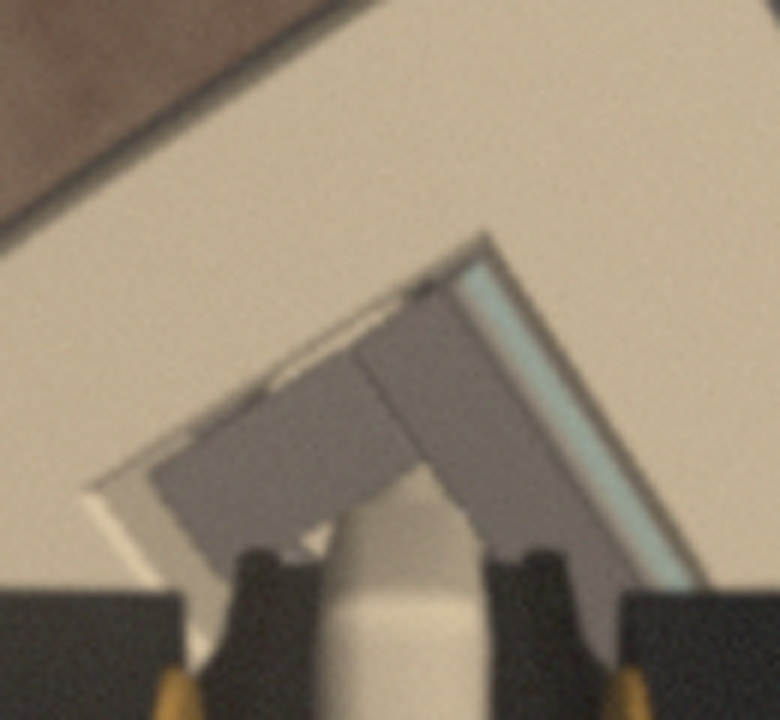

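View pics/s7z.png

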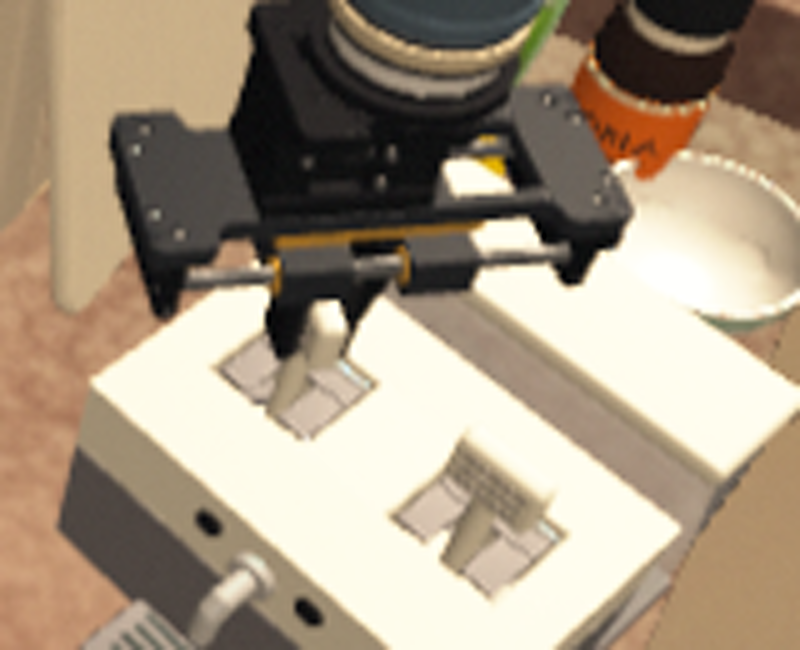

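```bash
python3 -m inch '{"dp":[[1,0,0],[0,0,0],[0,0,0]],"yaw":[0,0,0]}'|egrep 'pos|force'; python3 -m inch '{"dp":[[1,0,0],[0,0,0],[0,0,0]],"yaw":[0,0,0]}'|egrep 'pos|force'
```

```text
position: [0.5293, 0.0716, 0.1616]
force: [-1.0, 1.0, 0.0]
position: [0.5293, 0.0715, 0.1605]
force: [-0.0, 0.1, -0.2]
```

```bash
python3 -m inch '{"dp":[[1,0,0],[0,0,0],[0,0,0]],"yaw":[0,0,0]}'|egrep 'pos|force'
```

```text
position: [0.5294, 0.0716, 0.1596]
force: [-1.2, 0.2, 1.3]
```

```bash
python3 -m inch '{"dp":[[1,0,0],[0,0,0],[0,0,0]],"yaw":[0,0,0]}'|egrep 'pos|force'
```

```text
position: [0.5293, 0.0716, 0.1585]
force: [0.6, -0.3, 0.2]
```

```bash
python3 -m inch '{"dp":[[1,0,0],[0,0,0],[0,0,0]],"yaw":[0,0,0]}'|egrep 'pos|force'
```

```text
position: [0.5292, 0.0715, 0.1573]
force: [-0.5, -0.0, -0.3]
```

```bash
python3 -m inch '{"dp":[[1,0,0],[0,0,0],[0,0,0]],"yaw":[0,0,0]}'|egrep 'pos|force'
```

```text
position: [0.5292, 0.0716, 0.1565]
force: [1.0, 0.6, 0.9]
```

```bash
python3 -m inch '{"dp":[[1,0,0],[0,0,0],[0,0,0]],"yaw":[0,0,0]}'|egrep 'pos|force'
```

```text
position: [0.5291, 0.0716, 0.1553]
force: [0.8, 0.1, -0.0]
```

```bash
python3 -m inch '{"dp":[[1,0,0],[0,0,0],[0,0,0]],"yaw":[0,0,0]}'|egrep 'pos|force'
```

```text
position: [0.529, 0.0716, 0.1545]
force: [-0.3, 0.8, 0.1]
```

```bash
python3 -m inch '{"dp":[[1,0,0],[0,0,0],[0,0,0]],"yaw":[0,0,0]}'|egrep 'pos|force'
```

```text
position: [0.529, 0.0716, 0.1533]
force: [1.0, -0.0, -0.8]
```

```bash
python3 -m inch '{"dp":[[1,0,0],[0,0,0],[0,0,0]],"yaw":[0,0,0]}'|egrep 'pos|force'
```

```text
position: [0.529, 0.0716, 0.1525]
force: [1.0, -0.3, 1.0]
```

```bash
python3 -m inch '{"dp":[[1,0,0],[0,0,0],[0,0,0]],"yaw":[0,0,0]}'|egrep 'pos|force'
```

```text
position: [0.5292, 0.0716, 0.1522]
force: [-0.1, -0.5, 6.2]
```

```bash
python3 -m inch '{"dp":[[1,0,0],[0,0,0],[0,0,0]],"yaw":[0,0,0]}'|egrep 'pos|force'
```

```text
position: [0.5294, 0.0717, 0.1521]
force: [-2.0, 0.1, 11.4]
```

```bash
python3 -m inch '{"dp":[[-1,0,0],[0,0,0],[0,0,0]],"yaw":[0,0,0]}'|egrep 'pos|force'; python3 -m inch '{"dp":[[0,0,0],[0,0,0],[0,0,0],[0,0,0],[0,0,0],[0,0,0],[0,0,0],[0,0,0]],"yaw":[0,0,0,0,0,0,0,0]}' 45
python3 - <<'E'
from rig import bot
import cv2
c=bot.capture("wrist"); cv2.imwrite("pics/w8.png",c["color"][:,:,::-1])
E
```

```text
position: [0.5292, 0.0716, 0.1521]
force: [-0.3, -0.3, 6.9]
time_s: 16.75
position: [0.529, 0.0716, 0.1515]
tcp_rot: [[-0.0, 0.645, -0.765], [-0.0, -0.765, -0.645], [-1.0, -0.0, 0.0]]
force: [0.2, -0.1, -1.3]
opening: 0.508
```

View pics/w8.png

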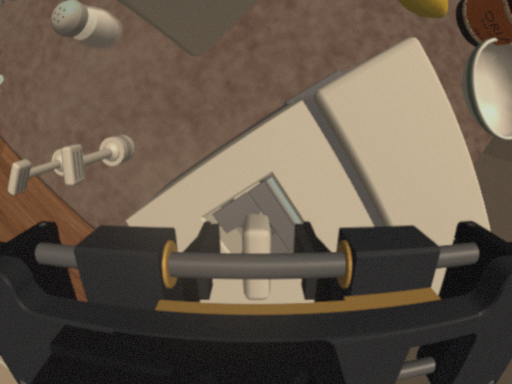

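Jaws are clear of the handle on both sides (handle at about (257,255), fingers at 205 and 310). Retract straight up.

```bash
python3 -m inch '{"dp":[[-3,0,0],[-6,0,0],[-12,0,0],[-20,0,0],[-25,0,0],[-25,0,0],[-20,0,0],[-10,0,0],[0,10,-30],[0,10,-30],[0,0,0]],"yaw":[0,0,0,0,0,0,0,0,0,0,0]}'
python3 - <<'E'
from rig import bot
import cv2,numpy as np
for n in ["wrist","side","scene"]:
    c=bot.capture(n); cv2.imwrite(f"pics/{n}9.png",c["color"][:,:,::-1]); np.savez(f"pics/{n}9.npz",K=c["intrinsics"],T=c["pose"])
f=lambda n,a,b,c,d,s:cv2.resize(cv2.imread(f"pics/{n}9.png")[a:b,c:d],None,fx=s,fy=s,interpolation=cv2.INTER_CUBIC)
cv2.imwrite("pics/d9z.png",f("side",90,190,210,330,6))
E
```

```text
time_s: 17.72
position: [0.5929, 0.0961, 0.2731]
tcp_rot: [[0.007, 0.645, -0.764], [0.001, -0.764, -0.645], [-1.0, 0.004, -0.006]]
force: [0.7, -0.2, -0.4]
opening: 0.515
```

View pics/wrist9.png

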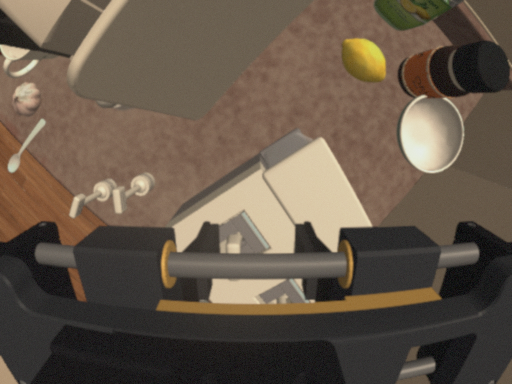

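View pics/d9z.png

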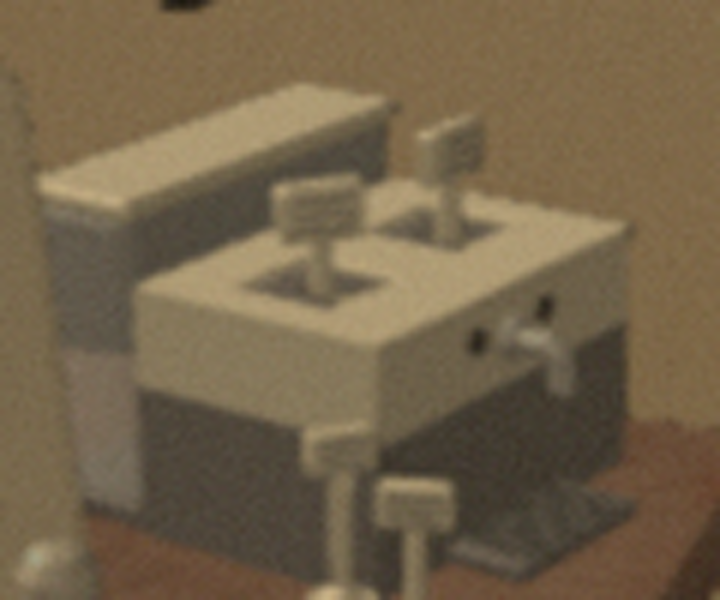

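View pics/scene9.png

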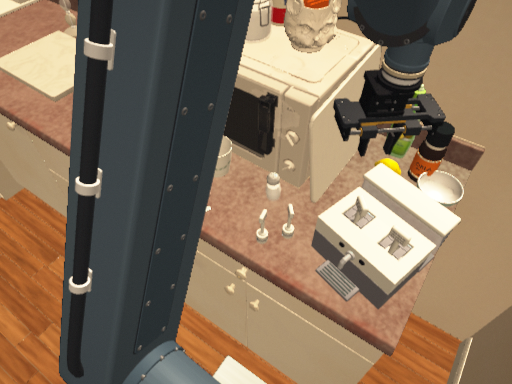

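Run:
```python
from h import *
import cv2
a=cv2.imread("pics/scene9.png");cv2.imwrite("pics/s9z.png",cv2.resize(a[180:260,320:430],None,fx=7,fy=7,interpolation=cv2.INTER_CUBIC))
for z in (.1736,.1796):
  for n,o,s in (("side9",(210,90),6),("scene9",(320,180),7)):
    for dx in(-1,1):
        P=np.array([.5262+dx*.021*np.cos(np.radians(40)),.072+dx*.021*np.sin(np.radians(40)),z])
        print(z,n,np.round((proj(n,P)-o+.5)*s-.5,1))
print(np.round(bot.read_state()["qvel"],2))
```

```text
0.1736 side9 [361.5 176.2]
0.1736 side9 [274.6 186.5]
0.1736 scene9 [319.8 206.6]
0.1736 scene9 [280.9  98.9]
0.1796 side9 [361.4 163.5]
0.1796 side9 [274.3 173.7]
0.1796 scene9 [324.5 194.5]
0.1796 scene9 [285.3  86.6]
[-0.34 -0.75  1.49  0.01 -0.09  0.04]
```

View pics/s9z.png

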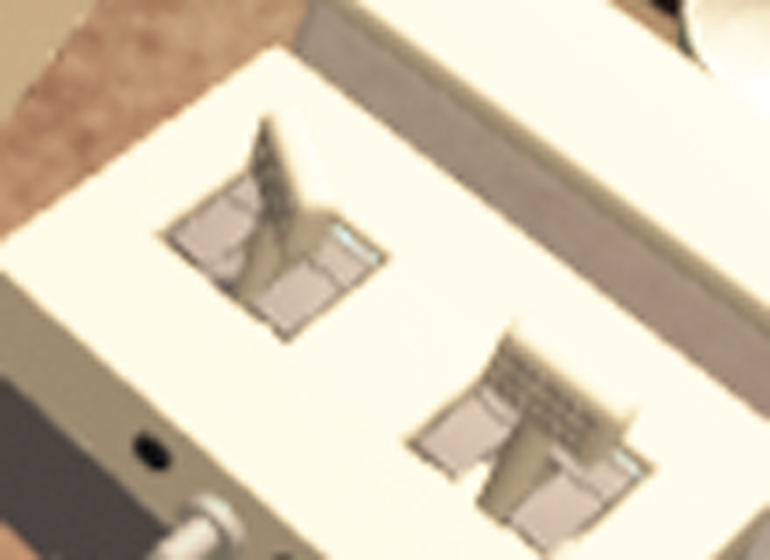

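```bash
python3 -m inch '{"dp":[[0,0,0],[0,0,0],[0,0,0]],"yaw":[0,0,0]}'; python3 -c "
from rig import bot
print(bot.hand_in())"
```

```text
time_s: 18.12
position: [0.5869, 0.0947, 0.2725]
tcp_rot: [[-0.001, 0.644, -0.765], [-0.0, -0.765, -0.644], [-1.0, -0.001, 0.001]]
force: [0.4, -0.4, -0.5]
opening: 0.515
the job is handed in; nothing more can be done
None
```

I fitted the largest cartridge in the left bay, let go of it, moved the arm clear and handed the job in at 18.1 s. No verdict was reported.

- **Insertion:** I held it by the T handle, pushed the flap down with its foot and corrected the position by about 1.5 mm over the bore. I then went down in 1 to 2 mm steps. The push peaked at about 6 N at the grips, and the flap sprang shut with the foot about 93 mm below the top.
- **Seat contact:** Drag stayed low (under about 3 N) until the foot was about 105 mm below the top. There the tool stopped and the force rose to 11.4 N, under the 18 N at which the seat slides. I backed off to about 7 N before opening the jaws.
- **Last checks:** In the last pictures the flap is shut and the cartridge upright. In the side view the handle is where a seated cartridge should be, within about 1 mm. The scene view gave no clear reading of the handle's upper edge.
- **Other things on the worktop:** I met no unexpected contact force on the way. I did not measure the bystanders at the end, and the arm hid the tin and most of the mug and teaspoon in the last scene view.
- **Disagreement between cameras:** The cameras differed by 2 to 5 mm on absolute positions. I relied on the wrist camera's view of the cartridge relative to the bay.

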